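# Clear the tall bottles and shut the ingredient case

## Task

The blue cover of the wooden ingredient case cannot shut because two tall bottles, one with a red cap and one brown with a yellow cap, stand in its bays. First lift both out and stand them upright on the cork mat, then push the cover fully home against the dark end stop. The squat jar stays in its bay, and everything else on the table is to be left where it stands, upright.

Things in the scene. Friction and masses are not known exactly. Their poses are not given: they have to be found in the camera images.
- case: Fixed pale wooden case, 612 mm long (its y), 114 mm wide (its x), rim 85 mm high. Origin on the table under the middle of the half with the bays; x away from the robot. Four bays, 69 mm (y) by 90 mm (x) inside, floor at 8 mm, centres at y = +112 (empty), +37, -37, -112 mm. From y = +156 to +450 mm it is a closed deck at rim height.
- end_stop (a point): Top middle of the dark end stop at the case's -y end, 100 mm above the table, 12 mm thick, across the case's whole width. Dark guides, 6 mm wide at x = +-54 mm of the case, tops 98 mm above the table, run along both long sides.
- cover (a joint): How far the blue cover is open, m: 0 = fully shut, leading edge at the end stop; grows as it slides along the case's +y; 0.285 is its limit. About 2 N of sliding friction. The cover is 300 mm long, 100 mm wide and 8 mm thick, top face 95 mm above the table; starts open by 0.232 to 0.28.
- cover_rib (a point): Middle of the top edge of the cover's white upright rib, 124 mm above the table. The rib is 70 mm long across the case (x), 14 mm thick along y, stands 29 mm above the cover's top face, and sits 40 mm behind the cover's leading (-y) edge; behind it (+y) the cover is flat.
- red_bottle: Tall spice bottle to clear: 150 mm high, brown-red body 46 mm in diameter with a white label; red cap 44 mm in diameter over its top 45 mm. Origin at the centre of its underside, z up its axis. Starts in one of the three bays at y = +37, -37, -112 mm of the case.
- yellow_bottle: Tall brown glass bottle to clear: 160 mm high, body 58 mm in diameter up to 118 mm; yellow cap 48 mm in diameter over its top 42 mm. Origin at the centre of its underside, z up its axis. Starts in one of the same three bays.
- squat_jar: Squat jar, 60 mm in diameter and high, steel lid; stands in one of the same three bays, low enough for the cover to pass over; stays there. Origin at the centre of its underside.
- mat: Fixed cork mat, 180 mm (its x) by 250 mm (its y), 4 mm thick, lying on the table at the robot's right. Origin at the centre of its underside.
- cup: White cup on the mat, 76 mm across the rim, 70 mm high. Bystander; origin at the centre of its underside.
- green_bottle: Green glass bottle with a white cap, standing on the mat (not in the case): 52 mm in diameter, 165 mm high. Bystander; origin at the centre of its underside.
- blue_bottle: Small blue dropper bottle near the middle of the mat, 36 mm in diameter, 80 mm high. Bystander; origin at the centre of its underside.
- tin: Gold tin behind the case, 76 mm in diameter, 175 mm high. Bystander; origin at the centre of its underside.
- bowl: Dark metal bowl behind the case, 110 mm across, 50 mm high. Bystander; origin at the centre of its underside.
- round_jar: Glass jar with white filling and metal lid in front of the case, 66 mm in diameter, 85 mm high. Bystander; origin at the centre of its underside.
- jar_lid: Brass jar lid lying in front of the case, 76 mm in diameter, 14 mm high. Bystander; origin at the centre of its underside.

How it is judged:
By the outcome, as a careful person would: the job done as asked, in the order asked, and still so for the second after the job is handed in, with the robot touching nothing.
It also fails if it takes over 72 s, if anything falls off the work surface, if the arm or the gripper's body presses on something with over 40 N, if the wrist force passes 120 N, or if a joint passes its speed limit or range.

## Robot

A 6-joint arm with a two-finger parallel gripper is mounted at the origin on the work surface. World frame = base frame: x ahead of the robot, y to its left, z up, the work surface at z = 0. Lengths are in mm, angles in rad, forces in N, time in s.
With the tool pointing down it reaches from about 275 to 750 mm from the base axis. Payload 10.2 kg.
Tool frame: the origin (TCP) lies between the finger pads; the fingertips stand 8 mm ahead of it and the grasp point (between the pads) lies 11 mm behind it; z points along the fingers, y is the line along which they close (so a half turn about z gives the same grasp; the last joint's range is limited). The gripper opens to 85 mm and grips with 20 to 120 N. Pads are 22 mm wide; open, the fingers measure 114 mm over their backs; the gripper's body (76 mm by 85 mm) begins 54 mm behind the grasp point. The pads swing forward as they close: fully open they stand 13 mm farther back than shut.
Start: joints at [-1.44, 0.313, 1.498, -0, 1.331, -0.223], TCP at [181.882, -492.494, 209.794] pointing down, gripper open.
Joint ranges: [-2.94, 2.94], [-0.97, 2.17], [0.19, 2.56], [-1.23, 4.37], [0.02, 3.11], [-2.88, 2.88]. Speed limits (rad/s): [2.39, 2.39, 3.01, 3.14, 3.14, 3.14].

## Interface

Orientations are given as a unit quaternion [w, x, y, z].
In Python, from rig import * gives the robot as it stands.
- The arm moves only by the shell command python3 -m handwheel 'ROWS' [FORCE]. ROWS is JSON, a list that holds one entry, the list of rows, each a list of 7 numbers: the shift along the world's x, y, z in mm, then the turn, a rotation vector about the world's x, y, z in degrees, then the opening, from -1 (shut) to 1 (fully open). A call has 1 to 8 rows; each row shifts and turns the commanded pose from where the row before left it; what a row does not reach is not made up. A row lasts 1/8 s, in which the tool goes at most 62.5 mm and 10.7 degrees, less where a joint would pass 70% of its speed; a pose out of reach is approached as far as the arm can. A call is refused whole if a number of a shift passes 62.5 or a number of a turn 10.7, either way. A call with a gripper value outside its range is refused whole. The fingers move at their own pace and stop on an object; FORCE is the grip in N (left out, the last holds). Time passes only in rows, so rows that do not move let the fingers close. It gives the time, the measured TCP pose, the force, the opening and the grip force at its end, in the units of the state.
- sense(): the state, without advancing time (a new reading comes with each control period).
- capture(name): name is "scene" or "top"; returns a dict with "image" (480x640x3 uint8, red, green, blue), "fx", "fy", "cx", "cy" (pixels), "dist_coeffs" ([k1, k2, p1, p2, k3] as OpenCV has them; the pictures are not rectified), "rvec" (rotation vector, rad) and "tvec" (3), from world to camera coordinates, as OpenCV has them. Camera axes: x right, y down, z forward; pixel columns grow to the right and rows downward; lengths in mm; the calibration is good to about 2 mm. A picture is of the moment at which its call begins. There is no depth.
- finish_job(): hands the job in; it is judged then, once.
The state is a dict: "time_s": time; "joints": joint angles; "dq": joint speeds; "tau": joint torques, N m; "eef_pos": TCP position; "ee_rot": TCP orientation; "force": force on the tool from outside, world axes, zero at the start; "wrist_torque": the same for the moment, N m; "grip_width": opening from 0.0 (shut) to 1.0 (fully open); "grip_force": force on a finger pad.
Only numpy, scipy, OpenCV 4.12 (cv2) and the standard library are available. Lean on these libraries where they do the work, as an engineer would, in place of code of your own. Each camera call takes 0.05 s, during which the arm holds its last target. There are 200 camera calls.

## Working session

There is one attempt and no reset: what is moved stays moved. The work goes in short steps, Python scripts to look and compute and a shell command to move; the robot and the scene stay as the last step left them, time stands still between calls to the robot, and variables do not carry over. Pictures are saved under pics/ and viewed, at most 10 in all, crops included, and the job is handed in when it is done.

```bash
ls; mkdir -p pics; cat > h.py <<'E'
from rig import *
import numpy as np, cv2
def cam(n):
    c=capture(n); c['K']=np.array([[c['fx'],0,c['cx']],[0,c['fy'],c['cy']],[0,0,1.]]); c['D']=np.array(c['dist_coeffs'],float)
    c['R']=cv2.Rodrigues(np.array(c['rvec'],float))[0]; c['t']=np.array(c['tvec'],float).ravel(); return c
def save(c,f): cv2.imwrite('pics/'+f,cv2.cvtColor(c['image'],cv2.COLOR_RGB2BGR))
def ray(c,u,v):
    p=cv2.undistortPoints(np.array([[[u,v]]],float),c['K'],c['D'])[0,0]
    d=c['R'].T@np.array([p[0],p[1],1]); return -c['R'].T@c['t'],d/np.linalg.norm(d)
def plane(c,u,v,z):
    o,d=ray(c,u,v); return o+d*(z-o[2])/d[2]
def tri(a,pa,b,pb):
    o1,d1=ray(a,*pa);o2,d2=ray(b,*pb)
    s=np.linalg.lstsq(np.c_[d1,-d2],o2-o1,rcond=None)[0]
    A,B=o1+s[0]*d1,o2+s[1]*d2; return (A+B)/2,np.linalg.norm(A-B)
def proj(c,P): return cv2.projectPoints(np.array(P,float).reshape(-1,3),np.array(c['rvec'],float),c['t'],c['K'],c['D'])[0][:,0]
E
python3 - <<'E'
from h import *
for n in("scene","top"):
    c=cam(n); save(c,n+'0.png'); print(n,(-c['R'].T@c['t']).round(),c['R'][2].round(2))
print({k:np.round(v,3) for k,v in sense().items()})
E
```

```text
pics
scene [1121.  178.  802.] [-0.63 -0.16 -0.76]
top [ 352.    2. 1081.] [ 0.22  0.01 -0.98]
{'time_s': np.float64(0.1), 'joints': array([-1.44 ,  0.313,  1.498,  0.   ,  1.331, -0.223]), 'dq': array([-0.001,  0.001, -0.003,  0.   ,  0.001,  0.   ]), 'tau': array([ 2.0000e-03, -4.1290e+01, -2.6014e+01, -0.0000e+00,  3.0000e-03,
        0.0000e+00]), 'eef_pos': array([ 181.838, -492.226,  209.303]), 'ee_rot': array([-0.001,  0.984,  0.176,  0.   ]), 'force': array([ 0.379,  0.761, -0.178]), 'wrist_torque': array([ 0.013, -0.039,  0.016]), 'grip_force': np.float64(0.0), 'grip_width': np.float64(1.0)}
```

View pics/scene0.png

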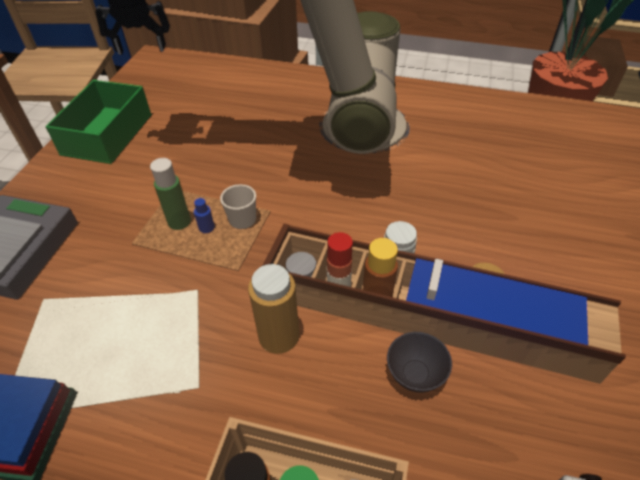

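View pics/top0.png

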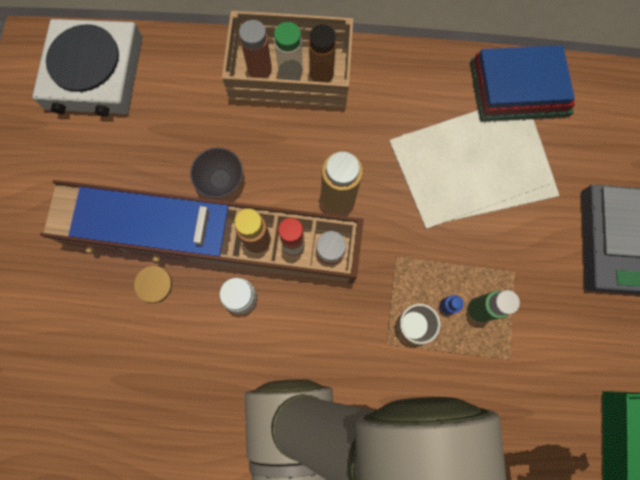

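The scene view shows the squat jar (300,263), red bottle (340,258) and yellow bottle (382,268) in the bays at -112, -37 and +37, with the rib at (435,280). The top view shows the same: yellow cap (249,225), red cap (291,232), rib (201,225). On the mat are the cup (418,324), blue bottle (453,304) and green bottle (500,305).

```bash
cat > m.py <<'E'
from h import *
S=cam('scene');T=cam('top')
def blob(c,lo,hi,roi,cl=0):
    h=cv2.cvtColor(c['image'],cv2.COLOR_RGB2HSV); m=cv2.inRange(h,lo,hi); z=np.zeros_like(m); x0,y0,x1,y1=roi; z[y0:y1,x0:x1]=m[y0:y1,x0:x1]
    k=cv2.findContours(z,cv2.RETR_EXTERNAL,cv2.CHAIN_APPROX_NONE)[0]; k=max(k,key=cv2.contourArea); M=cv2.moments(k)
    return k,(M['m10']/M['m00'],M['m01']/M['m00']),cv2.contourArea(k)
B={}
for n,lo,hi,rs,rt in [('yellowcap',(22,150,120),(32,255,255),(360,230,405,280),(230,205,270,245)),
  ('redcap',(0,190,100),(6,255,255),(320,228,360,262),(275,215,308,250)),
  ('rib',(0,0,150),(179,70,255),(422,255,448,302),(190,200,212,250)),
  ('cover',(105,120,60),(125,255,255),(400,255,600,345),(60,180,240,260)),
  ('blueb',(110,120,40),(125,255,255),(190,195,218,235),(438,290,468,320)),
  ('greenb',(40,60,30),(85,255,255),(150,170,195,232),(465,285,520,325)),
  ('greencap',(0,0,150),(179,50,255),(145,155,180,186),(490,285,525,320)),
  ('cup',(0,0,80),(179,60,255),(218,183,262,230),(396,303,443,346)),
  ('tincap',(0,0,150),(179,60,255),(245,260,300,302),(320,148,365,188)),
  ('jarcap',(0,0,150),(179,60,255),(382,220,420,252),(216,274,260,318))]:
    a=blob(S,lo,hi,rs);b=blob(T,lo,hi,rt);B[n]=a,b
    p,e=tri(S,a[1],T,b[1]);print(n,np.round(a[1],1),a[2],np.round(b[1],1),b[2],p.round(),round(e,1))
for nm,c,i in(('S',S,0),('T',T,1)):
    k=B['cover'][i][0]; r=cv2.boxPoints(cv2.minAreaRect(k)) if i else cv2.approxPolyDP(cv2.convexHull(k),6,True)[:,0]
    print(nm,'cover',[(q.astype(int).tolist(),plane(c,*q.astype(float),95)[:2].round().tolist()) for q in r])
k=blob(T,(5,40,60),(22,170,255),(387,256,520,360))[0]
E
python3 - <<'E'
from m import *
s=cv2.resize(S['image'][150:350,110:510],(800,400),interpolation=cv2.INTER_CUBIC)
t=cv2.resize(T['image'][170:370,190:530],(800,471),interpolation=cv2.INTER_CUBIC)
for n,i in(('s1',s),('t1',t)): cv2.imwrite(f'pics/{n}.png',i[:,:,::-1])
E
```

```text
yellowcap [383.1 248.3] 353.5 [247.9 221.5] 492.0 [568. 136. 165.] 0.0Traceback (most recent call last):
  File "<stdin>", line 1, in <module>
  File "m.py", line 18, in <module>
    a=blob(S,lo,hi,rs);b=blob(T,lo,hi,rt);B[n]=a,b
                         ~~~~^^^^^^^^^^^^
  File "m.py", line 5, in blob
    k=cv2.findContours(z,cv2.RETR_EXTERNAL,cv2.CHAIN_APPROX_NONE)[0]; k=max(k,key=cv2.contourArea); M=cv2.moments(k)
                                                                        ~~~^^^^^^^^^^^^^^^^^^^^^^^
ValueError: max() iterable argument is empty
```

```bash
sed -i "s/(0,190,100),(6,255,255),/(0,150,120),(12,255,255),/; s/m=cv2.inRange(h,lo,hi);/h[...,0][h[...,0]>170]=0; m=cv2.inRange(h,lo,hi);/" m.py
sed -i "s/    a=blob(S,lo,hi,rs);b/    \n    try: a=blob(S,lo,hi,rs);b=blob(T,lo,hi,rt)\n    except ValueError: print('FAIL',n,S['image'][(rs[1]+rs[3])\/\/2,(rs[0]+rs[2])\/\/2],T['image'][(rt[1]+rt[3])\/\/2,(rt[0]+rt[2])\/\/2]); continue\n    B[n]=a,b #b/; s/#b.*$//" m.py
python3 - <<'E'
from m import *
s=cv2.resize(S['image'][150:350,110:510],(800,400),interpolation=cv2.INTER_CUBIC)
t=cv2.resize(T['image'][170:370,190:530],(800,471),interpolation=cv2.INTER_CUBIC)
for n,i in(('s1',s),('t1',t)): cv2.imwrite(f'pics/{n}.png',i[:,:,::-1])
E
```

```text
yellowcap [383.  248.4] 350.0 [247.9 221.5] 489.5 [568. 136. 164.] 0.0
redcap [341.  237.4] 622.5 [290.1 229. ] 435.0 [560.  61. 163.] 1.6
rib [435.6 274.5] 217.0 [199.4 223.9] 237.0 [567. 232. 121.] 1.5
cover [503.4 301.1] 7384.5 [149.  220.7] 7302.0 [573. 347.  88.] 13.7
blueb [201.7 213.4] 61.0 [453.  303.9] 207.0 [ 461. -263.   47.] 1.4
greenb [171.2 204.4] 632.0 [482.5 308.6] 472.5 [ 457. -326.   54.] 15.0
greencap [160.3 164.9] 178.5 [507.5 301.5] 384.0 [ 459. -328.  166.] 0.7
cup [239.2 204.7] 1013.0 [419.4 323.7] 1245.5 [ 417. -196.   47.] 2.7
tincap [270.1 279. ] 839.0 [342.5 166.8] 757.5 [680. -26. 172.] 0.8
jarcap [400.9 232.3] 498.0 [235.4 293.1] 792.0 [447. 157.  82.] 0.2
S cover [([416, 260], [521.0, 195.0]), ([583, 296], [532.0, 487.0]), ([586, 343], [628.0, 484.0]), ([408, 300], [613.0, 193.0])]
T cover [([69, 235], [531.0, 490.0]), ([75, 185], [632.0, 494.0]), ([227, 205], [613.0, 190.0]), ([220, 255], [515.0, 191.0])]
```

View pics/t1.png

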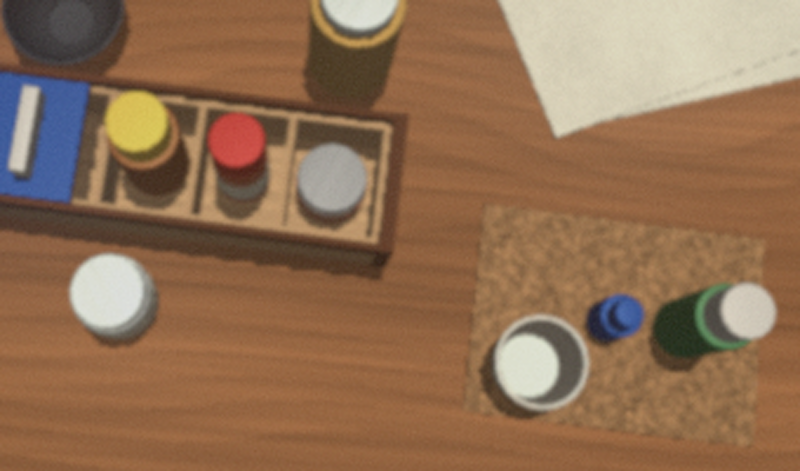

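View pics/s1.png

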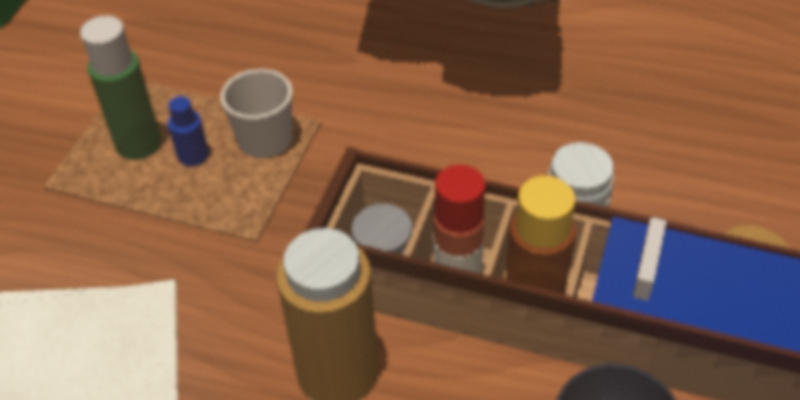

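The crops confirm the layout. In the top crop the cap tops are at (138,121) and (237,140), the jar lid at (332,179) and the end-stop outer corners at (406,116) and (385,262). The mat corners there are (486,206), (765,238), (750,443) and (472,410), and the free mat strip lies on the far (+x) side.

```bash
python3 - <<'E'
from h import *
S=cam('scene');T=cam('top')
t=lambda u,v:(190+u/2.353,170+v/2.353); s=lambda u,v:(110+u/2,150+v/2)
P={}
for n,a,b in[('ycap',(547,195),(138,121)),('rcap',(461,183),(237,140)),('jar',(381,227),(332,179))]:
    p,e=tri(S,s(*a),T,t(*b));P[n]=p;print(n,p.round(1),round(e,1))
print('planes',[plane(T,*t(*q),z).round() for q,z in(((138,121),160+8),((237,140),158),((332,179),68))],[plane(S,*s(*q),z).round() for q,z in(((547,195),168),((461,183),158),((381,227),68))])
print('mat T',[plane(T,*t(*q),4)[:2].round() for q in((486,206),(765,238),(750,443),(472,410))])
print('mat S',[plane(S,*s(*q),4)[:2].round() for q in((322,122),(258,239),(45,186))])
print('end',[plane(T,*t(*q),99)[:2].round() for q in((406,116),(385,262))])
print('greencap',plane(T,*t(749,312),165).round(),tri(S,s(103,28),T,t(749,312)))
print('cup',plane(T,*t(541,363),70).round(),plane(S,*s(258,95),70).round(),'blue',plane(T,*t(625,313),78).round(),plane(S,*s(179,104),78).round())
print('rib top',[plane(T,*t(*q),124).round() for q in((33,86),(20,175))],[plane(S,*s(*q),124).round() for q in((659,220),(642,283))])
print('tin',tri(S,s(322,260),T,(342.5,166.8)),'bodyS',)
E
```

```text
ycap [567.4 135.4 166.2] 2.1
rcap [561.   60.1 154.1] 1.8
jar [554.5 -16.9  62.9] 0.4
planes [array([567., 134., 168.]), array([560.,  59., 158.]), array([553., -17.,  68.])] [array([569., 137., 168.]), array([564.,  62., 158.]), array([558., -16.,  68.])]
mat T [array([ 552., -154.]), array([ 541., -402.]), array([ 363., -389.]), array([ 375., -150.])]
mat S [array([ 379., -139.]), array([ 554., -150.]), array([ 541., -398.])]
end [array([604., -72.]), array([484., -62.])]
greencap [ 457. -330.  165.] (array([ 456.19130535, -328.02691741,  166.38617078]), np.float64(2.1070968345208234))
cup [ 415. -194.   70.] [ 418. -192.   70.] blue [ 459. -259.   78.] [ 458. -263.   78.]
rib top [array([600., 227., 124.]), array([527., 229., 124.])] [array([535., 234., 124.]), array([607., 227., 124.])]
tin (array([680.52413758, -25.23444112, 170.35579188]), np.float64(0.6794080617404022)) bodyS
```

The triangulated heights agree with the text: caps at 166 and 154 against 168 and 158, jar at 63 against 68. The case is yawed by about 4°. I'll move over the red bottle with the jaws along case x.

```bash
python3 -m handwheel '[[[23.7,34.5,4,0,0,4.1,1],[23.7,34.5,4,0,0,4.1,1],[23.7,34.5,4,0,0,4.1,1],[23.7,34.5,4,0,0,4.1,1],[23.7,34.5,4,0,0,4.1,1],[23.7,34.5,4,0,0,4.1,1],[23.7,34.5,4,0,0,4.1,1],[23.7,34.5,4,0,0,4.1,1]]]' 40
python3 -m handwheel '[[[23.7,34.5,0,0,0,4.1,1],[23.7,34.5,0,0,0,4.1,1],[23.7,34.5,0,0,0,4.1,1],[23.7,34.5,0,0,0,4.1,1],[23.7,34.5,0,0,0,4.1,1],[23.7,34.5,0,0,0,4.1,1],[23.7,34.5,0,0,0,4.1,1],[0,0,0,0,0,4.1,1]]]'
```

```text
time_s: 1.4
eef_pos: [372.1, -215.3, 242.1]
ee_rot: [0.0, 0.894, 0.448, 0.0]
force: [0.5, 0.6, -0.0]
grip_width: 1.001
grip_force: 0.0
time_s: 2.4
eef_pos: [538.1, 27.1, 241.3]
ee_rot: [-0.0, 0.73, 0.683, 0.0]
force: [0.2, -0.6, -0.7]
grip_width: 1.004
grip_force: 0.0
```

```bash
python3 -m handwheel '[[[12,16,0,0,0,0,1],[11.5,17,0,0,0,0,1],[0,0,-40,0,0,0,1],[0,0,-40,0,0,0,1],[0,0,-25,0,0,0,1],[0,0,-10,0,0,0,1],[0,0,0,0,0,0,1]]]'
python3 - <<'E'
from h import *
c=cam('scene');a=c['image'][180:330,270:470];d=cam('top')['image'][150:300,190:390]
cv2.imwrite('pics/g1.png',np.hstack([cv2.resize(x,(400,300),interpolation=2) for x in(a,d)])[:,:,::-1])
E
```

```text
time_s: 3.28
eef_pos: [561.0, 58.0, 127.0]
ee_rot: [-0.0, 0.732, 0.681, -0.0]
force: [0.1, -0.1, 0.5]
grip_width: 1.003
grip_force: 0.0
```

View pics/g1.png

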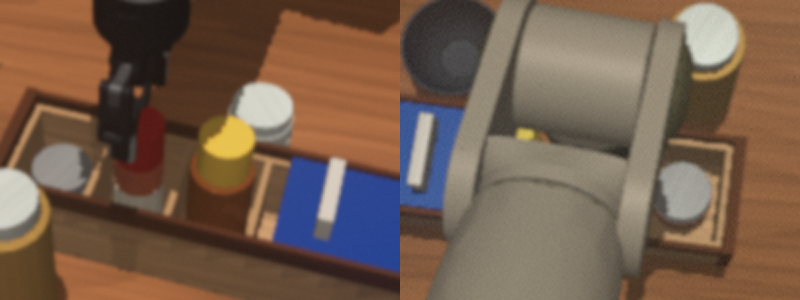

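The gripper is down around the red cap (crop (140,140)). The near finger is at (120,110), left of the cap centre, so I'm checking whether that offset is parallax or error.

```bash
python3 - <<'E'
from h import *
c=cam('scene'); q=proj(c,[[561,58,140],[561,58,158],[611,54.5,117],[611,54.5,150],[611,65.5,117],[611,43.5,117],[561,58,8]]); print(((q-[270,180])*2).round())
E
```

```text
[[137. 133.]
 [138. 120.]
 [120. 192.]
 [120. 168.]
 [132. 195.]
 [108. 190.]
 [135. 222.]]
```

```bash
python3 -m handwheel '[[[0.5,2.5,-7,0,0,0,1],[0,0,0,0,0,0,-1],[0,0,0,0,0,0,-1],[0,0,0,0,0,0,-1],[0,0,0,0,0,0,-1],[0,0,0,0,0,0,-1],[0,0,0,0,0,0,-1]]]' 50
```

```text
time_s: 4.3
eef_pos: [561.7, 60.5, 120.3]
ee_rot: [0.0, 0.732, 0.681, 0.0]
force: [-0.0, -0.5, 5.2]
grip_width: 0.496
grip_force: 51.3
```

```bash
python3 -m handwheel '[[[0,0,10,0,0,0,-1],[0,0,25,0,0,0,-1],[0,0,40,0,0,0,-1],[0,0,40,0,0,0,-1],[0,0,10,0,0,0,-1],[0,0,0,0,0,0,-1]]]'
python3 - <<'E'
from h import *
c=cam('scene');a=c['image'][100:330,240:480]
cv2.imwrite('pics/g2.png',cv2.resize(a,(480,460),interpolation=2)[:,:,::-1])
E
```

```text
time_s: 5.05
eef_pos: [561.2, 60.5, 244.1]
ee_rot: [-0.0, 0.732, 0.681, -0.0]
force: [0.4, 0.1, -2.4]
grip_width: 0.493
grip_force: 51.0
```

View pics/g2.png

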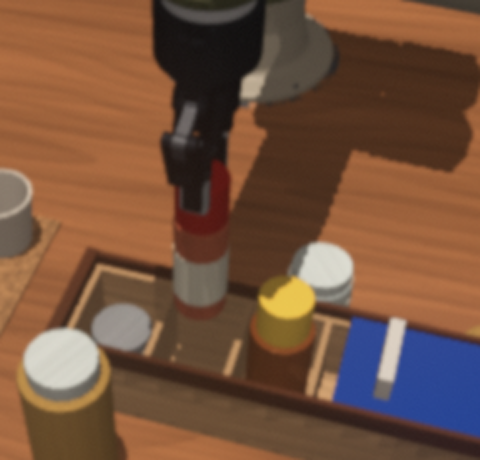

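The red bottle hangs upright in the jaws (crop (203,240)), clear of the case. Next I carry it to the mat, at about (512,-293).

```bash
python3 -m handwheel '[[[-3,-20,0,0,0,-5,-1],[-5,-38,0,0,0,-7,-1],[-5,-38,0,0,0,-7,-1],[-6,-40,0,0,0,-7,-1],[-6,-40,0,0,0,-7,-1],[-6,-40,0,0,0,-7,-1],[-6,-40,0,0,0,-7,-1],[-5,-38,0,0,0,-7,-1]]]'
python3 -m handwheel '[[[-4,-32,0,0,0,-6,-1],[-3,-20,0,0,0,0,-1],[0,-7,0,0,0,0,-1],[0,0,-30,0,0,0,-1],[0,0,-40,0,0,0,-1],[0,0,-30,0,0,0,-1],[0,0,-15,0,0,0,-1],[0,0,0,0,0,0,-1]]]'
```

```text
time_s: 6.1
eef_pos: [518.5, -234.5, 242.8]
ee_rot: [-0.001, 0.962, 0.272, -0.001]
force: [0.4, -0.1, -1.0]
grip_width: 0.49
grip_force: 51.0
time_s: 7.1
eef_pos: [512.4, -291.9, 129.4]
ee_rot: [-0.001, 0.974, 0.224, -0.0]
force: [0.2, -0.4, -1.7]
grip_width: 0.492
grip_force: 51.1
```

```bash
python3 -m handwheel '[[[0,0,-6,0,0,0,-1],[0,0,-4,0,0,0,-1],[0,0,-1.5,0,0,0,-1],[0,0,0,0,0,0,-1]]]'
python3 -m handwheel '[[[0,0,-1.5,0,0,0,-1],[0,0,0,0,0,0,-1]]]'
```

```text
time_s: 7.6
eef_pos: [512.4, -292.5, 118.4]
ee_rot: [0.0, 0.975, 0.224, 0.0]
force: [-0.4, -0.9, -1.4]
grip_width: 0.488
grip_force: 51.1
time_s: 7.85
eef_pos: [512.4, -292.5, 116.7]
ee_rot: [-0.0, 0.975, 0.224, -0.0]
force: [-0.1, -0.6, -1.0]
grip_width: 0.493
grip_force: 51.1
```

```bash
python3 -m handwheel '[[[0,0,-1,0,0,0,-1],[0,0,0,0,0,0,-1]]]'
python3 -m handwheel '[[[0,0,-1,0,0,0,-1],[0,0,0,0,0,0,-1]]]'
```

```text
time_s: 8.1
eef_pos: [512.5, -292.6, 116.3]
ee_rot: [0.0, 0.975, 0.224, 0.0]
force: [-1.2, 1.0, 3.0]
grip_width: 0.496
grip_force: 51.5
time_s: 8.35
eef_pos: [512.8, -292.6, 116.3]
ee_rot: [0.001, 0.975, 0.224, 0.001]
force: [-1.5, 3.3, 10.8]
grip_width: 0.493
grip_force: 52.3
```

```bash
python3 -m handwheel '[[[0,0,1,0,0,0,-1],[0,0,0,0,0,0,0.2],[0,0,0,0,0,0,0.5],[0,0,0,0,0,0,0.6],[0,0,0,0,0,0,0.6],[0,0,25,0,0,0,0.6],[0,0,40,0,0,0,0.6],[0,0,45,0,0,0,0.8]]]'
python3 - <<'E'
from h import *
c=cam('scene');a=c['image'][130:310,100:420]
cv2.imwrite('pics/g3.png',cv2.resize(a,(640,360),interpolation=2)[:,:,::-1])
E
```

```text
time_s: 9.35
eef_pos: [512.2, -292.3, 226.7]
ee_rot: [-0.0, 0.975, 0.224, -0.0]
force: [-0.0, -0.1, 0.6]
grip_width: 0.896
grip_force: 0.0
```

View pics/g3.png

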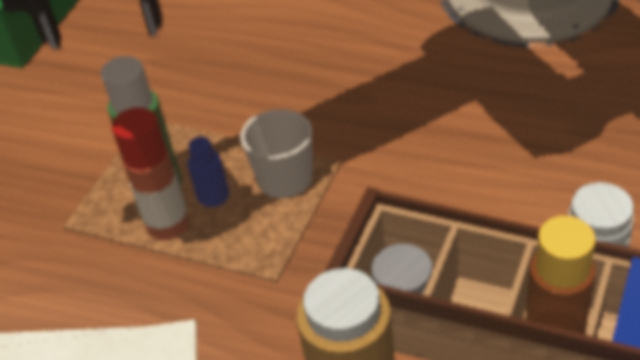

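The red bottle stands upright on the mat (crop (155,170)), clear of the green and blue bottles. Now the yellow one.

```bash
python3 -m handwheel '[[[2,20,5,0,0,3,1],[5,37,3,0,0,5,1],[5,40,0,0,0,6,1],[5,40,0,0,0,6,1],[5,40,0,0,0,6,1],[5,40,0,0,0,6,1],[5,40,0,0,0,6,1],[5,40,0,0,0,6,1]]]'
python3 -m handwheel '[[[5,40,0,0,0,6,1],[5,38,0,0,0,6,1],[5,32,0,0,0,4,1],[3.5,21,0,0,0,0,1],[0,0,-35,0,0,0,1],[0,0,-35,0,0,0,1],[0,0,-20,0,0,0,1],[0,0,0,0,0,0,1]]]'
```

```text
time_s: 10.4
eef_pos: [548.6, 6.9, 232.6]
ee_rot: [-0.001, 0.818, 0.575, -0.001]
force: [0.4, -0.1, -0.6]
grip_width: 0.999
grip_force: 0.0
time_s: 11.4
eef_pos: [566.8, 135.6, 142.1]
ee_rot: [-0.001, 0.732, 0.681, -0.002]
force: [-0.4, -0.0, 0.3]
grip_width: 1.0
grip_force: 0.0
```

```bash
python3 -m handwheel '[[[1,0,-7,0,0,0,1],[0,0,0,0,0,0,-1],[0,0,0,0,0,0,-1],[0,0,0,0,0,0,-1],[0,0,0,0,0,0,-1],[0,0,0,0,0,0,-1],[0,0,0,0,0,0,-1]]]' 60
python3 -m handwheel '[[[0,0,5,0,0,0,-1],[0,0,15,0,0,0,-1],[0,0,40,0,0,0,-1],[0,0,40,0,0,0,-1],[0,0,20,0,0,0,-1],[0,0,0,0,0,0,-1]]]'
```

```text
time_s: 12.28
eef_pos: [569.2, 135.6, 137.9]
ee_rot: [0.001, 0.732, 0.681, 0.001]
force: [-1.6, 0.7, 5.8]
grip_width: 0.526
grip_force: 60.7
time_s: 13.02
eef_pos: [569.4, 135.5, 258.8]
ee_rot: [0.001, 0.732, 0.681, 0.001]
force: [-1.0, 0.3, -1.5]
grip_width: 0.524
grip_force: 61.7
```

```bash
python3 - <<'E'
from h import *
a=cam('scene')['image'][100:330,240:480]
cv2.imwrite('pics/g4.png',cv2.resize(a,(480,460),interpolation=2)[:,:,::-1])
E
```

```text
(no output)
```

View pics/g4.png

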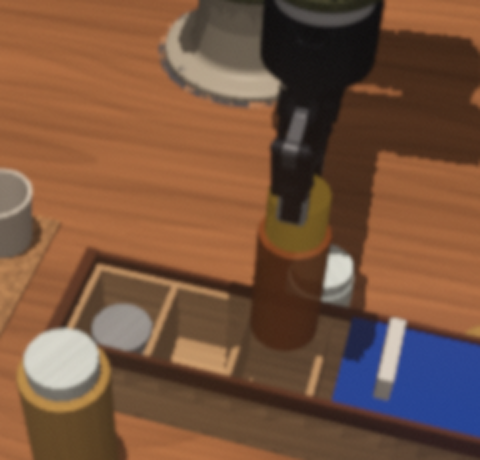

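The yellow bottle hangs upright (crop (290,260)) with its bottom clear of the rim. Carrying it to about (505,-198).

```bash
python3 -m handwheel '[[[-4,-20,0,0,0,-5,-1],[-7,-38,0,0,0,-7,-1],[-7,-38,0,0,0,-7,-1],[-7,-38,0,0,0,-7,-1],[-7,-38,0,0,0,-7,-1],[-7,-38,0,0,0,-7,-1],[-7,-38,0,0,0,-7,-1],[-7,-38,0,0,0,-7,-1]]]'
python3 -m handwheel '[[[-7,-30,0,0,0,-6,-1],[-4,-17,0,0,0,0,-1],[0,0,0,0,0,0,-1],[0,0,-30,0,0,0,-1],[0,0,-40,0,0,0,-1],[0,0,-30,0,0,0,-1],[0,0,-15,0,0,0,-1],[0,0,0,0,0,0,-1]]]'
```

```text
time_s: 14.08
eef_pos: [515.1, -151.5, 255.5]
ee_rot: [-0.001, 0.962, 0.273, -0.001]
force: [0.2, 0.1, -1.3]
grip_width: 0.523
grip_force: 61.7
time_s: 15.08
eef_pos: [504.9, -196.8, 141.5]
ee_rot: [-0.0, 0.974, 0.224, -0.0]
force: [0.3, 0.1, -0.8]
grip_width: 0.525
grip_force: 61.7
```

```bash
python3 -m handwheel '[[[0,0,-3,0,0,0,-1],[0,0,-2,0,0,0,-1],[0,0,0,0,0,0,-1]]]'
python3 -m handwheel '[[[0,0,-1,0,0,0,-1],[0,0,0,0,0,0,-1]]]'
python3 -m handwheel '[[[0,0,-1,0,0,0,-1],[0,0,0,0,0,0,-1]]]'
```

```text
time_s: 15.45
eef_pos: [505.0, -197.6, 137.1]
ee_rot: [0.0, 0.975, 0.224, 0.0]
force: [-0.4, 0.5, -2.0]
grip_width: 0.523
grip_force: 61.7
time_s: 15.7
eef_pos: [504.9, -197.5, 135.8]
ee_rot: [0.0, 0.975, 0.224, 0.0]
force: [0.4, -0.3, -1.2]
grip_width: 0.525
grip_force: 61.7
time_s: 15.95
eef_pos: [504.8, -197.5, 134.7]
ee_rot: [-0.0, 0.975, 0.224, -0.0]
force: [-0.5, 0.2, -1.8]
grip_width: 0.525
grip_force: 61.7
```

```bash
python3 -m handwheel '[[[0,0,-1,0,0,0,-1],[0,0,0,0,0,0,-1]]]'
python3 -m handwheel '[[[0,0,-1,0,0,0,-1],[0,0,0,0,0,0,-1]]]'
```

```text
time_s: 16.2
eef_pos: [505.0, -197.5, 134.0]
ee_rot: [0.0, 0.975, 0.224, 0.0]
force: [0.2, -0.3, 1.4]
grip_width: 0.524
grip_force: 61.9
time_s: 16.45
eef_pos: [505.3, -197.5, 133.9]
ee_rot: [0.0, 0.975, 0.224, 0.001]
force: [-1.7, 2.2, 8.1]
grip_width: 0.524
grip_force: 62.7
```

```bash
python3 -m handwheel '[[[0,0,1,0,0,0,-1],[0,0,0,0,0,0,0.2],[0,0,0,0,0,0,0.5],[0,0,0,0,0,0,0.6],[0,0,0,0,0,0,0.6],[0,0,25,0,0,0,0.6],[0,0,40,0,0,0,0.6],[0,0,40,0,0,0,0.6]]]'
cat > r.py <<'E'
from h import *
S=cam('scene');T=cam('top')
def blob(c,lo,hi,roi):
    h=cv2.cvtColor(c['image'],cv2.COLOR_RGB2HSV); m=cv2.inRange(h,lo,hi); z=np.zeros_like(m); x0,y0,x1,y1=roi; z[y0:y1,x0:x1]=m[y0:y1,x0:x1]
    return max(cv2.findContours(z,0,1)[0],key=cv2.contourArea)
for c,roi in((S,(400,250,600,345)),(T,(60,180,240,260))):
    q=cv2.approxPolyDP(cv2.convexHull(blob(c,(105,120,60),(125,255,255),roi)),5,True)[:,0]
    print('cover@95',[plane(c,*p.astype(float),95)[:2].round(1).tolist() for p in q])
# outer guide edges in the top view: dark brown pixels along the case, far & near, fitted as lines at z=98
g=cv2.cvtColor(T['image'],cv2.COLOR_RGB2GRAY)
for nm in('far',):
    L=[]
    for u in list(range(80,225,5))+list(range(260,320,5)):
        v0=185+(u-75)*20/152; seg=g[int(v0)-10:int(v0)+8,u]; L.append(plane(T,u,int(v0)-10+int(np.argmin(seg)),98)[:2])
    L=np.array(L,float); p=np.polyfit(L[:,1],L[:,0],1); r=L[:,0]-np.polyval(p,L[:,1]); k=abs(r)<4; p=np.polyfit(L[k,1],L[k,0],1); print(nm,'x=',p,k.sum(),len(k))
E
python3 r.py; python3 - <<'E'
from h import *
a=cam('scene')['image'][130:360,100:620]
cv2.imwrite('pics/g5.png',cv2.resize(a,(780,345),interpolation=2)[:,:,::-1])
E
```

```text
time_s: 17.45
eef_pos: [504.7, -197.4, 240.0]
ee_rot: [-0.0, 0.975, 0.224, -0.0]
force: [0.8, -0.8, 0.7]
grip_width: 0.797
grip_force: 0.0
cover@95 [[520.7, 194.7], [532.1, 486.8], [628.0, 484.0], [612.5, 192.7]]
cover@95 [[629.4, 485.7], [613.4, 193.7], [520.8, 194.8], [531.9, 488.8]]
far x= [5.86808447e-02 6.03764200e+02] 36 41
```

View pics/g5.png

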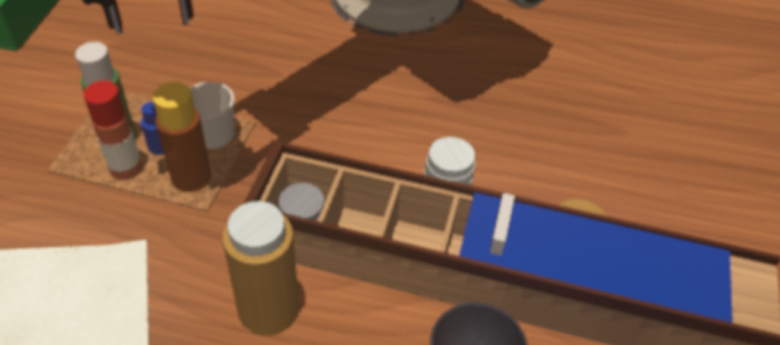

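Both bottles stand upright on the mat (crop (110,130) and (185,140)), and the bays are clear apart from the squat jar (300,200). The rib is at about (567,231). Next I close the fingers and come down behind it.

```bash
python3 -m handwheel '[[[2,20,0,0,0,3,0],[5,38,0,0,0,5,-1],[5,40,0,0,0,6,-1],[5,40,0,0,0,6,-1],[5,40,0,0,0,6,-1],[5,40,0,0,0,6,-1],[5,40,0,0,0,6,-1],[5,40,0,0,0,6,-1]]]' 20
python3 -m handwheel '[[[6,40,0,0,0,6,-1],[6,40,0,0,0,6,-1],[6,40,0,0,0,4,-1],[5,35,0,0,0,0,-1],[4,14,-30,0,0,0,-1],[0,0,-40,0,0,0,-1],[0,0,-25,0,0,0,-1],[0,0,0,0,0,0,-1]]]'
```

```text
time_s: 18.6
eef_pos: [541.0, 103.0, 237.6]
ee_rot: [-0.001, 0.818, 0.575, -0.001]
force: [-0.0, 0.3, -0.1]
grip_width: 0.003
grip_force: 0.0
time_s: 19.6
eef_pos: [566.9, 270.0, 141.1]
ee_rot: [-0.001, 0.731, 0.682, -0.003]
force: [-0.5, 0.1, 1.1]
grip_width: 0.002
grip_force: 0.0
```

```bash
python3 -m handwheel '[[[4,0,-15,0,0,0,-1],[0,0,-10,0,0,0,-1],[0,0,-3,0,0,0,-1],[0,0,0,0,0,0,-1]]]'
python3 -m handwheel '[[[-0.5,-10,0,0,0,0,-1],[-0.5,-8,0,0,0,0,-1],[-0.5,-8,0,0,0,0,-1],[0,0,0,0,0,0,-1]]]'
python3 r.py | head -2
```

```text
time_s: 20.1
eef_pos: [572.9, 269.5, 115.9]
ee_rot: [0.0, 0.732, 0.681, 0.0]
force: [-0.4, 0.1, -0.0]
grip_width: 0.001
grip_force: 0.0
time_s: 20.6
eef_pos: [571.5, 242.8, 116.0]
ee_rot: [0.0, 0.732, 0.681, 0.0]
force: [0.2, 0.4, 0.1]
grip_width: 0.0
grip_force: 0.0
cover@95 [[522.6, 196.8], [532.1, 486.8], [628.0, 484.0], [612.5, 192.7]]
cover@95 [[628.6, 467.1], [530.7, 452.2], [531.9, 488.8], [627.4, 485.4]]
```

```bash
python3 -m handwheel '[[[0,0,-4,0,0,0,-1],[-0.5,-8,0,0,0,0,-1],[-0.5,-8,0,0,0,0,-1],[0,0,0,0,0,0,-1]]]'
python3 r.py | head -1
python3 - <<'E'
from h import *
a=cam('scene')['image'][160:360,330:610]
cv2.imwrite('pics/g6.png',cv2.resize(a,(700,500),interpolation=2)[:,:,::-1])
E
```

```text
time_s: 21.2
eef_pos: [570.5, 226.8, 111.9]
ee_rot: [0.0, 0.732, 0.681, -0.0]
force: [0.7, -0.4, -0.7]
grip_width: 0.002
grip_force: 0.0
cover@95 [[520.2, 196.5], [532.1, 486.8], [628.0, 484.0], [612.5, 192.7]]
```

View pics/g6.png

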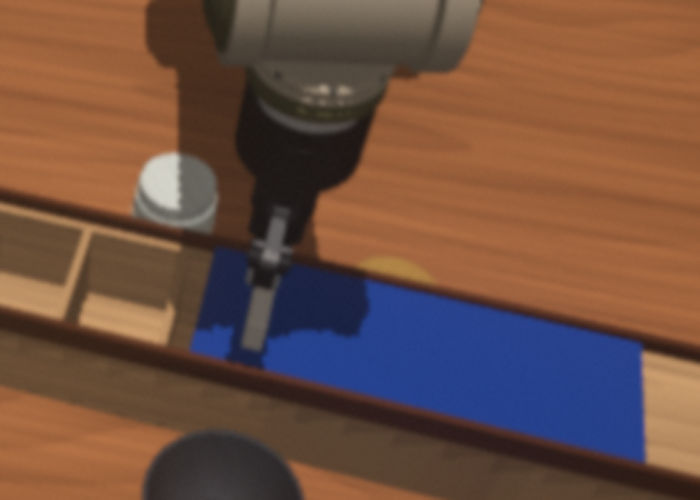

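```bash
python3 -m handwheel '[[[0,0,25,0,0,0,-1],[1.5,30,0,0,0,0,-1],[1.5,30,0,0,0,0,-1],[0,0,0,0,0,0,-1]]]'
python3 - <<'E'
from h import *
c=cam('scene');e=np.array(sense()['eef_pos']);print(e)
for dx in(0,14):
  q=proj(c,[e+[dx,0,z] for z in(-8,0,11,25)]);print(((q-[330,160])*2.5).round().tolist())
cv2.imwrite('pics/g7.png',cv2.resize(c['image'][160:360,330:610],(700,500),interpolation=2)[:,:,::-1])
E
```

```text
time_s: 21.85
eef_pos: [573.0, 289.2, 136.6]
ee_rot: [-0.0, 0.731, 0.682, 0.0]
force: [0.4, -1.2, 0.2]
grip_width: 0.001
grip_force: 0.0
[573.12932312 288.02749496 136.54713186]
[[350.0, 302.0], [352.0, 295.0], [356.0, 285.0], [360.0, 272.0]]
[[348.0, 319.0], [351.0, 312.0], [355.0, 302.0], [359.0, 289.0]]
```

View pics/g7.png

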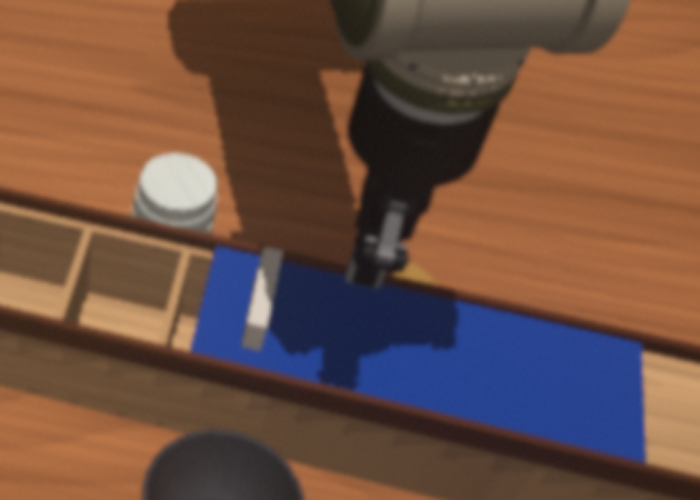

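The closed fingertips are at crop (367,287), but the reported pose predicts about (349,310). The placed bottles can tell me whether the tool position is really offset, so I'll triangulate their caps.

```bash
cat > b.py <<'E'
from h import *
S=cam('scene');T=cam('top')
def bl(c,lo,hi,roi):
    h=cv2.cvtColor(c['image'],cv2.COLOR_RGB2HSV);h[...,0][h[...,0]>170]=0; m=cv2.inRange(h,lo,hi);z=np.zeros_like(m);x0,y0,x1,y1=roi;z[y0:y1,x0:x1]=m[y0:y1,x0:x1]
    k=max(cv2.findContours(z,0,1)[0],key=cv2.contourArea);M=cv2.moments(k);return (M['m10']/M['m00'],M['m01']/M['m00']),cv2.contourArea(k)
for n,lo,hi,bot in(('red',(0,150,90),(8,255,255),292),('yellow',(20,130,80),(33,255,255),197)):
    a=bl(S,lo,hi,(140,150,250,250));b=bl(T,lo,hi,(385,220,530,330));p,e=tri(S,a[0],T,b[0]);print(n,a,b,p.round(1),round(e,1))
E
python3 b.py
```

```text
red ((169.1986947063089, 203.1779066956732), 689.5) ((484.4483998561668, 270.98274002157495), 463.5) [ 515.5 -297.   122.2] 6.8
yellow ((215.35163861824623, 198.97519929140833), 564.5) ((430.9493224932249, 271.2574525745257), 615.0) [ 505.3 -196.   146. ] 0.4
```

The bottles stand where the TCP put them, so x and y are right. The closed fingertips must be about 20 mm higher than the TCP figure suggests, so they passed over the rib. I'll back off behind it and descend by feel.

```bash
python3 -m handwheel '[[[-1,-20,0,0,0,0,-1],[0,0,-20,0,0,0,-1],[0,0,-8,0,0,0,-1],[0,0,-4,0,0,0,-1],[0,0,0,0,0,0,-1]]]'
python3 -m handwheel '[[[0,0,-2,0,0,0,-1],[0,0,-2,0,0,0,-1],[0,0,0,0,0,0,-1]]]'
python3 -m handwheel '[[[0,0,-2,0,0,0,-1],[0,0,-2,0,0,0,-1],[0,0,0,0,0,0,-1]]]'
```

```text
time_s: 22.62
eef_pos: [572.5, 267.3, 105.0]
ee_rot: [0.0, 0.732, 0.681, 0.0]
force: [0.1, -0.5, 0.1]
grip_width: -0.0
grip_force: 0.0
time_s: 23.0
eef_pos: [572.3, 267.5, 100.7]
ee_rot: [-0.0, 0.732, 0.681, -0.0]
force: [0.4, 0.1, 0.3]
grip_width: -0.001
grip_force: 0.0
time_s: 23.38
eef_pos: [572.3, 267.5, 96.6]
ee_rot: [-0.0, 0.732, 0.681, -0.0]
force: [-0.5, 0.3, 0.1]
grip_width: 0.002
grip_force: 0.0
```

```bash
python3 -m handwheel '[[[0,0,-2,0,0,0,-1],[0,0,-2,0,0,0,-1],[0,0,0,0,0,0,-1]]]'
python3 -m handwheel '[[[0,0,-2,0,0,0,-1],[0,0,-1,0,0,0,-1],[0,0,0,0,0,0,-1]]]'
python3 -m handwheel '[[[-0.5,-6,0,0,0,0,-1],[-0.5,-6,0,0,0,0,-1],[-0.5,-6,0,0,0,0,-1],[0,0,0,0,0,0,-1]]]'
```

```text
time_s: 23.75
eef_pos: [572.3, 267.5, 92.6]
ee_rot: [-0.0, 0.732, 0.681, -0.0]
force: [0.6, -0.6, -0.0]
grip_width: -0.001
grip_force: 0.0
time_s: 24.12
eef_pos: [572.3, 267.5, 89.7]
ee_rot: [-0.0, 0.732, 0.681, -0.0]
force: [-0.9, 0.5, 0.6]
grip_width: 0.006
grip_force: 0.0
time_s: 24.62
eef_pos: [570.9, 249.0, 89.9]
ee_rot: [0.0, 0.732, 0.681, 0.0]
force: [-0.2, 0.3, -0.5]
grip_width: 0.002
grip_force: 0.0
```

```bash
python3 -m handwheel '[[[-0.5,-6,0,0,0,0,-1],[-0.5,-6,0,0,0,0,-1],[-0.5,-6,0,0,0,0,-1],[0,0,0,0,0,0,-1]]]'
python3 r.py | head -1
python3 - <<'E'
from h import *
c=cam('scene');k=blob=cv2.inRange(c['image'],(150,150,140),(255,255,255))[255:305,415:450];print(np.argwhere(k).mean(0)+[255,415] if k.any() else 0)
E
```

```text
time_s: 25.12
eef_pos: [569.2, 230.8, 89.8]
ee_rot: [-0.0, 0.732, 0.681, -0.0]
force: [0.1, 0.3, -0.2]
grip_width: -0.001
grip_force: 0.0
cover@95 [[522.3, 178.3], [531.4, 471.8], [626.4, 466.9], [611.7, 178.8]]
[285.06451613 422.22580645]
```

Contact: the cover has moved about 16 mm. Pushing on.

```bash
python3 -m handwheel '[[[0,0,-2,0,0,0,-1],[-1,-15,0,0,0,0,-1],[-1,-20,0,0,0,0,-1],[-1,-20,0,0,0,0,-1],[-1,-20,0,0,0,0,-1],[-1,-20,0,0,0,0,-1],[-1,-20,0,0,0,0,-1],[-1,-15,0,0,0,0,-1]]]'
python3 r.py | head -1
```

```text
time_s: 26.28
eef_pos: [562.4, 100.1, 87.9]
ee_rot: [0.0, 0.732, 0.681, 0.0]
force: [-0.3, 3.6, -1.7]
grip_width: 0.002
grip_force: 1.2
cover@95 [[518.2, 164.8], [524.9, 341.9], [618.6, 337.6], [611.7, 178.8]]
```

```bash
python3 -m handwheel '[[[-1,-15,0,0,0,0,-1],[-1,-15,0,0,0,0,-1],[-1,-15,0,0,0,0,-1],[-1,-12,0,0,0,0,-1],[-0.5,-8,0,0,0,0,-1],[0,0,0,0,0,0,-1]]]'
```

```text
time_s: 27.12
eef_pos: [557.5, 35.8, 87.6]
ee_rot: [-0.0, 0.732, 0.681, -0.001]
force: [-0.9, -1.0, 0.3]
grip_width: 0.001
grip_force: 0.0
```

```bash
python3 -m handwheel '[[[-0.5,-10,0,0,0,0,-1],[-0.5,-8,0,0,0,0,-1],[-0.3,-5,0,0,0,0,-1],[0,0,0,0,0,0,-1]]]'
python3 -m handwheel '[[[0,-3,0,0,0,0,-1],[-0.3,-3,0,0,0,0,-1],[0,0,0,0,0,0,-1]]]'
python3 -m handwheel '[[[0,-2,0,0,0,0,-1],[0,0,0,0,0,0,-1]]]'
python3 r.py|head -1
```

```text
time_s: 27.62
eef_pos: [556.6, 12.9, 87.8]
ee_rot: [0.0, 0.732, 0.681, -0.0]
force: [-0.7, -0.2, 0.7]
grip_width: 0.002
grip_force: 0.0
time_s: 28.0
eef_pos: [556.4, 7.2, 87.8]
ee_rot: [0.0, 0.732, 0.681, -0.0]
force: [-0.2, 0.7, 0.8]
grip_width: -0.003
grip_force: 0.1
time_s: 28.25
eef_pos: [556.3, 5.4, 87.8]
ee_rot: [0.0, 0.732, 0.681, -0.0]
force: [-1.0, 1.6, 0.7]
grip_width: 0.004
grip_force: 0.4
cover@95 [[515.8, 164.4], [519.8, 247.4], [613.1, 242.4], [611.7, 178.8]]
```

```bash
for i in 1; do python3 -m handwheel '[[[0,-2,0,0,0,0,-1],[0,0,0,0,0,0,-1]]]'; python3 -m handwheel '[[[0,-2,0,0,0,0,-1],[0,0,0,0,0,0,-1]]]'; python3 -m handwheel '[[[0,-1.5,0,0,0,0,-1],[0,0,0,0,0,0,-1]]]'; done
```

```text
time_s: 28.6
eef_pos: [556.2, 3.4, 87.8]
ee_rot: [-0.0, 0.732, 0.681, -0.0]
force: [-1.3, 1.1, 0.4]
grip_width: -0.005
grip_force: 0.5
time_s: 28.85
eef_pos: [556.2, 1.3, 87.8]
ee_rot: [0.0, 0.732, 0.681, -0.0]
force: [-0.7, 0.6, -0.3]
grip_width: 0.0
grip_force: 0.5
time_s: 29.1
eef_pos: [556.2, -0.1, 87.7]
ee_rot: [-0.0, 0.732, 0.681, -0.0]
force: [-1.1, 1.1, -0.4]
grip_width: 0.0
grip_force: 0.5
```

```bash
python3 -m handwheel '[[[0,-1.5,0,0,0,0,-1],[0,0,0,0,0,0,-1]]]'; python3 -m handwheel '[[[0,-1.5,0,0,0,0,-1],[0,0,0,0,0,0,-1]]]'; python3 -m handwheel '[[[0,-1.5,0,0,0,0,-1],[0,0,0,0,0,0,-1]]]'; python3 r.py|head -1
```

```text
time_s: 29.35
eef_pos: [556.2, -1.1, 87.7]
ee_rot: [-0.0, 0.732, 0.681, 0.0]
force: [-0.9, 4.7, 1.0]
grip_width: -0.001
grip_force: 2.3
time_s: 29.6
eef_pos: [556.2, -1.1, 87.8]
ee_rot: [-0.001, 0.732, 0.681, 0.001]
force: [-0.3, 13.6, 1.5]
grip_width: -0.002
grip_force: 6.3
time_s: 29.85
eef_pos: [556.2, -1.2, 87.8]
ee_rot: [-0.002, 0.732, 0.681, 0.002]
force: [1.1, 20.4, 1.9]
grip_width: -0.002
grip_force: 10.2
cover@95 [[515.8, 164.4], [521.1, 242.1], [614.7, 235.8], [611.7, 178.8]]
```

The force climbed to 20 N with no further motion, so the cover is hard against the stop. Backing off and checking by numbers.

```bash
python3 -m handwheel '[[[0,4.5,0,0,0,0,-1],[0.5,12,0,0,0,0,-1],[0.5,12,0,0,0,0,-1],[0,0,30,0,0,0,-1],[0,0,50,0,0,0,-1],[0,0,50,0,0,0,-1],[-40,40,20,0,0,0,-1],[0,0,0,0,0,0,-1]]]'
python3 -m handwheel '[[[-50,20,20,0,0,0,-1],[-50,20,0,0,0,0,-1],[-30,20,0,0,0,0,-1],[0,0,0,0,0,0,-1]]]'
sed -i "s/(400,250,600,345)/(270,200,600,345)/; s/(60,180,240,260)/(60,180,350,280)/" r.py; python3 r.py|head -2; python3 b.py
python3 - <<'E'
from h import *
S=cam('scene');T=cam('top')
for n,P in(('shut lead mid',[555.3,-53,95]),('tin',[680,-25,175])): print(n,proj(S,P)[0].round(),proj(T,P)[0].round())
a=cv2.imread('pics/scene0.png').astype(int);d=abs(a-S['image'][:,:,::-1]).max(2)>45
st=cv2.connectedComponentsWithStats(d.astype(np.uint8))[2];print('changed boxes',[s.tolist() for s in st[1:] if s[4]>60])
E
```

```text
time_s: 30.95
eef_pos: [516.4, 66.1, 240.0]
ee_rot: [0.001, 0.731, 0.682, 0.001]
force: [0.5, -0.2, 0.6]
grip_width: 0.001
grip_force: 0.0
time_s: 31.45
eef_pos: [386.3, 124.8, 257.9]
ee_rot: [0.0, 0.732, 0.682, 0.0]
force: [0.2, -0.5, -0.4]
grip_width: -0.001
grip_force: 0.0
cover@95 [[585.5, -59.1], [502.6, -45.5], [523.5, 242.3], [615.1, 234.1]]
cover@95 [[614.3, 236.8], [599.4, -47.0], [503.0, -52.8], [517.5, 238.6]]
red ((168.34760366182013, 202.51211631663975), 619.0) ((484.5093509350935, 271.0561056105611), 454.5) [ 515.5 -297.5  123.6] 5.1
yellow ((215.1495803357314, 198.8929856115108), 556.0) ((431.06135305395776, 271.23089564502874), 608.5) [ 505.3 -196.3  146.2] 0.2
shut lead mid [281. 249.] [351. 244.]
tin [271. 278.] [342. 166.]
changed boxes [[116, 0, 53, 52, 1204], [272, 22, 230, 279, 19540], [310, 24, 11, 30, 86], [331, 24, 14, 30, 233], [455, 32, 43, 18, 238], [452, 42, 46, 17, 254], [323, 63, 17, 42, 233], [147, 110, 244, 88, 9415], [156, 184, 23, 17, 295], [202, 184, 42, 74, 1476], [204, 205, 8, 14, 86], [165, 210, 23, 19, 207], [171, 227, 28, 23, 354], [427, 258, 162, 87, 7445]]
```

```bash
python3 -c "
from rig import *
print(finish_job())"
```

```text
the job is handed in; nothing more can be done
None
```

The job is handed in at about 31 s: both bottles stand on the cork mat and the cover is hard against the end stop (push force reached 20 N with no further motion). No bystander shift showed, though the arm hid some, and I viewed 11 pictures, one over the limit of 10.

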